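# Click the photometer's filter selector round to the cross and take a reading

### The job

With closed fingertips, push the upright tab of the photometer's filter selector round until the tab points at the plaque with the cross and rests there; never grip the tab. Then press the round read button fully down and let it come back up, with the selector still at the cross. Leave the jar, the beaker and the brass weight standing where they are.

Things in the scene. Friction and masses are not known exactly. Their poses are not given: they have to be found in the camera images.
- selector_axis (a point): Centre of the selector, on its vertical axis, level with the top of its disc (72 mm above the bench). The selector is an aluminium disc 200 mm across, flat on top of a fixed light grey photometer (a box 280 by 380 mm, 60 mm high; yaw within 0.3 rad). A hub 44 mm across stands 8 mm above the disc; small windows ring it.
- tab (a point): Centre of the one upright tab, a dark fin fixed on the disc 80 mm from the axis: 10 mm thick in the direction of travel, 30 mm long radially (65 to 95 mm from the axis), top 28 mm above the disc (100 mm above the bench); this point is 14 mm above the disc. Its x axis points to the disc's axis.
- pointer (a point): The imaginary point 140 mm from the axis straight out past the tab, level with the disc's top; it lies over the middle of the plaque that the tab points at.
- selector (a joint): Selector angle, rad, growing anticlockwise from above; 0 with the tab on the robot's side (instrument's -x). Starts within +-0.45, perhaps between clicks. Click stops every 30 degrees (+-0.262, 0.785, 1.309, 1.833, 2.356) hold it; plaques at +-0.785 and +-2.356. End stops at +-2.75: it cannot go all the way round. 2 to 5 N at the tab push it over a click; half-way over it runs on to the next by itself.
- plaque_cross: A round white plaque, 46 mm across, 3 mm thick, fixed flat on the instrument's top, bearing a raised dark plus-shaped cross with 34 mm arms, 8 mm wide. Origin: centre of its underside, 60 mm above the bench. The four plaques are 140 mm from the selector's axis, 90 degrees apart; which is where varies.
- plaque_disc: A round white plaque, 46 mm across, 3 mm thick, fixed flat on the instrument's top, bearing a raised dark full disc, 28 mm across. Origin: centre of its underside, 60 mm above the bench. The four plaques are 140 mm from the selector's axis, 90 degrees apart; which is where varies.
- plaque_bar: A round white plaque, 46 mm across, 3 mm thick, fixed flat on the instrument's top, bearing a raised dark single straight bar, 34 by 9 mm. Origin: centre of its underside, 60 mm above the bench. The four plaques are 140 mm from the selector's axis, 90 degrees apart; which is where varies.
- plaque_ring: A round white plaque, 46 mm across, 3 mm thick, fixed flat on the instrument's top, bearing a raised dark ring, 34 mm outside and 20 mm inside. Origin: centre of its underside, 60 mm above the bench. The four plaques are 140 mm from the selector's axis, 90 degrees apart; which is where varies.
- read_top (a point): Centre of the top of the read button when it is up: a dark round push button, 30 mm across, in a grey housing on the strip to the right of the selector. It moves straight down with the press.
- read (a joint): Travel of the read button in m: 0 up, 0.006 fully down; it springs back. About 5 N holds it fully down. Over 0.0045 counts as pressed.
- jar: Bystander: closed jar 52 mm across and 85 mm high, loose, on the bench left of the instrument. Origin: centre of its underside.
- beaker: Bystander: open glass beaker 68 mm across and 85 mm high, loose, on the bench right of the instrument. Origin: centre of its underside.
- weight: Bystander: brass balance weight 28 mm across and 40 mm high with a small knob, loose, standing on the instrument's strip some 10 to 13 cm beyond the read button. Origin: centre of its underside.

How it is judged (in metres and radians):
On the way, in this order (a step that is already met when the one before it is completed fails the run):
1. the tab has come to rest pointing at the cross (horizontal distance between pointer and plaque_cross below 0.02 m and velocity of joint selector between -0.1 and 0.1 rad/s), for 0.3 s.
2. the read button is pressed fully with the selector at the cross (horizontal distance between pointer and plaque_cross below 0.02 m and value of joint read above 0.0045 m), for 0.05 s.
At the end, for the whole second after the job is handed in: The selector is at rest with the tab pointing at the cross plaque (the point 140 mm out within 20 mm of the plaque's centre, about 8 degrees), the read button has been pressed and is up again (under 1.5 mm), and jar, beaker and weight stand upright within 15 mm of where they were (all of step 1 and value of joint read below 0.0015 m and distance of each of jar, beaker, weight from where it was at the start of the episode below 0.015 m and angle between each of jar, beaker, weight's own z axis and vertical below 0.15 rad); the robot touches nothing.
It fails at once if the tab is taken between the fingers (the point between the finger pads is at the tab) (y of the grasp point in the frame of tab between -0.006 and 0.006 m and x of the grasp point in the frame of tab between -0.02 and 0.02 m and z of the grasp point in the frame of tab below 0.028 m).
It fails at once if the read button is pressed while the selector is not at the cross (not (horizontal distance between pointer and plaque_cross below 0.02 m) and value of joint read above 0.0045 m).
It fails at once if a bystander (jar, beaker, weight) is moved over 15 mm, lifted or tipped (distance of any of jar, beaker, weight from where it was at the start of the episode above 0.015 m or angle between any of jar, beaker, weight's own z axis and vertical above 0.3 rad).
It also fails if it takes over 51 s, if anything falls off the work surface, if the arm or the gripper's body presses on something with over 40 N, if the wrist force passes 120 N, or if a joint passes its speed limit or range.

### The arm

A 6-joint arm with a two-finger parallel gripper is mounted at the origin on the work surface. World frame = base frame: x ahead of the robot, y to its left, z up, the work surface at z = 0. Lengths are in mm, angles in rad, forces in N, time in s.
With the tool pointing down it reaches from about 325 to 850 mm from the base axis. Payload 4.4 kg.
Tool frame: the origin (TCP) lies on the centre line of the jaws, within the pads' length; the fingertips stand 14 mm ahead of it and the grasp point (between the pads) lies 5 mm behind it; z points along the fingers, y is the line along which they close (so a half turn about z gives the same grasp; the last joint's range is limited). The gripper opens to 94 mm and grips with 3 to 60 N. Pads are 16 mm wide; open, the fingers measure 119 mm over their backs; the gripper's body (75 mm by 177 mm) begins 78 mm behind the grasp point.
Start: joints at [-1.351, 0.207, 1.542, -0, 1.393, -0.15], TCP at [207.81, -536.137, 219.447] pointing down, gripper open.
Joint ranges: [-2.73, 2.73], [-0.86, 2.22], [0.23, 2.46], [-1.11, 4.25], [0.08, 2.63], [-2.82, 2.82]. Speed limits (rad/s): [2.79, 2.79, 3.14, 3.14, 3.14, 3.14].

### API

Orientations are given as a 3x3 rotation matrix whose columns are the frame's x, y, z axes.
In Python, from bench import r, cams gives the robot as it stands.
- The arm moves only by the tool apply_moves, never from a script. Its argument "steps" is one flat list of numbers, 7 for each row, row after row: the shift along the tool's x, y, z in mm, then the turn, a rotation vector about the tool's x, y, z in degrees, then the closure, from -1 (fully open) to 1 (shut). A call has 1 to 8 rows; each row shifts and turns the commanded pose from where the row before left it, along the tool's axes as they then stand; what a row does not reach is not made up. A row lasts 1/12 s, in which the tool goes at most 41.7 mm and 7.16 degrees, less where a joint would pass 70% of its speed; a pose out of reach is approached as far as the arm can. A call is refused whole if a number of a shift passes 41.7 or a number of a turn 7.16, either way. A call with a gripper value outside its range is refused whole. The fingers move at their own pace and stop on an object; the grip force is fixed at half the most. Time passes only in rows, so rows that do not move let the fingers close. It gives the time, the measured TCP pose, the force, the opening and the grip force at its end, in the units of the state.
- r.get_obs(): the state, without advancing time (a new reading comes with each control period).
- cams.capture(name): name is "scene" or "top" or "wrist"; returns a dict with "pixels" (384x512x3 uint8, blue, green, red), "depth" (384x512 float32, mm along the optical axis (not along the pixel's ray), 0 where there is no reading), "mtx" (3x3 intrinsics, pixels), "rvec" (rotation vector, rad) and "tvec" (3), from world to camera coordinates, as OpenCV has them; the wrist camera has in their place "tool_from_camera" (4x4, takes a point from camera to tool coordinates, whose origin is the TCP and whose axes are the flange's). Camera axes: x right, y down, z forward; pixel columns grow to the right and rows downward; lengths in mm; the calibration is good to about 2 mm. A picture is of the moment at which its call begins: read the wrist's pose just before it.
- r.job_done(): hands the job in; it is judged then, once.
The state is a dict: "t": time; "joints": joint angles; "qvel": joint speeds; "effort": joint torques, N m; "tool_pos": TCP position; "ee_rot": TCP orientation; "force": force on the tool from outside, world axes, zero at the start; "ft_torque": the same for the moment, N m; "opening": finger opening in mm; "finger_force": force on a finger pad.
Only numpy, scipy, OpenCV 4.12 (cv2) and the standard library are available. Lean on these libraries where they do the work, as an engineer would, in place of code of your own. Each camera call takes 0.05 s, during which the arm holds its last target. There are 200 camera calls.

## Working session

There is one attempt and no reset: what is moved stays moved. The work goes in short steps, Python scripts to look and compute and a tool call to move; the robot and the scene stay as the last step left them, time stands still between calls to the robot, and variables do not carry over. Pictures are saved under pics/ and viewed, at most 10 in all, crops included, and the job is handed in when it is done.

Besides the shell and the picture viewer there is one more tool, called after "Emit:" as a command line: name --argument value ..., lists and objects as JSON in quotes. apply_moves: Moves the arm, as the interface text tells. Its arguments: {"type":"object","properties":{"steps":{"type":"array","items":{"type":"number"}}},"required":["steps"]}

```bash
mkdir -p pics
cat > h.py <<'E'
import numpy as np, cv2
from bench import r, cams
def cap(n):
    o=r.get_obs(); c=cams.capture(n)
    if n=="wrist":
        T=np.eye(4);T[:3,:3]=np.array(o["ee_rot"]).reshape(3,3);T[:3,3]=o["tool_pos"]
        M=T@np.array(c["tool_from_camera"]); c["R"],c["C"]=M[:3,:3],M[:3,3]
    else:
        R=cv2.Rodrigues(np.array(c["rvec"],float))[0]; c["R"]=R.T; c["C"]=-R.T@np.array(c["tvec"],float).ravel()
    return c
def ray(c,u,v,z):
    d=c["R"]@np.linalg.solve(np.array(c["mtx"],float),[u,v,1.]); C=c["C"]
    return C+d*(z-C[2])/d[2]
def cloud(c):
    h,w=c["depth"].shape; u,v=np.meshgrid(np.arange(w),np.arange(h))
    p=np.stack([u,v,np.ones_like(u)],-1)@np.linalg.inv(c["mtx"]).T*c["depth"][...,None]
    return p@c["R"].T+c["C"]
E
python3 - <<'E'
from h import *
for n in ("top","scene"):
    c=cap(n); cv2.imwrite(f"pics/{n}0.png",c["pixels"]); print(n,c["C"],c["R"][:,2])
    np.savez(f"{n}0.npz",**c)
o=r.get_obs();print(o["t"],o["tool_pos"],o["ee_rot"],o["opening"],o["force"])
E
```

```text
top [ 379.77526844  -15.85399938 1024.68404462] [ 0.1915554  -0.01847898 -0.98130783]
scene [1146.37508071   90.98903791  563.37244355] [-0.74667105 -0.1610751  -0.6453969 ]
0.1 [ 207.66351698 -535.44495365  218.41535953] [[ 9.32385348e-01  3.61465538e-01 -4.76811375e-04]
 [ 3.61465750e-01 -9.32383279e-01  1.98287752e-03]
 [ 2.72170936e-04 -2.02115693e-03 -9.99997920e-01]] 94.27402544221773 [-0.36587528 -0.00175154  0.34281296]
```

View pics/top0.png

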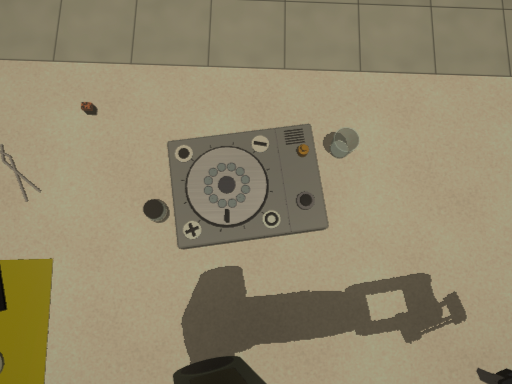

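View pics/scene0.png

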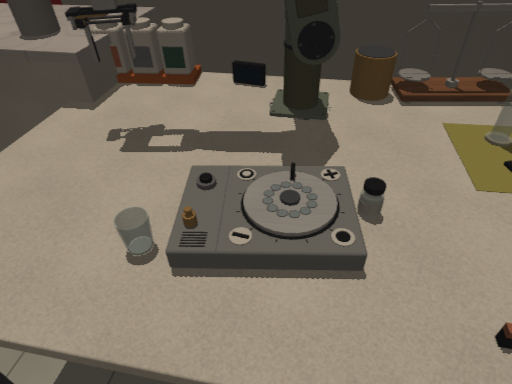

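The top view (up = +x, left = +y) shows the selector at (227,185) with its tab at about (227,215). The cross plaque is at (192,230), the read button at (305,200), the weight at (303,150), the jar at (155,208) and the beaker at (337,145). The scene view agrees: the cross is on the robot's side, to the left. That puts the target angle at -0.785, so the tab has to be pushed towards +y.

Run:
```python
from h import *
c=dict(np.load("top0.npz")); img=c["pixels"]; g=cv2.cvtColor(img,cv2.COLOR_BGR2GRAY)
P=cloud(c)
# white plaques
m=(g>165).astype(np.uint8); roi=np.zeros_like(m); roi[120:250,165:330]=1
cand={"disc":(184,153),"bar":(260,143),"ring":(271,219),"cross":(192,230)}
pts={}
for k,(u,v) in cand.items():
    w=np.zeros_like(m); cv2.circle(w,(u,v),13,1,-1)
    cs,_=cv2.findContours(m*w,cv2.RETR_EXTERNAL,cv2.CHAIN_APPROX_NONE)
    q=max(cs,key=cv2.contourArea); (x,y),rad=cv2.minEnclosingCircle(q)
    pts[k]=ray(c,x,y,63); e=ray(c,x+rad,y,63)
    print(k,x,y,"diam",2*np.linalg.norm(e-pts[k]),pts[k][:2],"depthz",np.median(P[v-2:v+3,u-2:u+3,2]))
A=np.mean(list(pts.values()),0); print("axis",A,[np.linalg.norm(p-A) for p in pts.values()])
# dark objects
d=(g<55).astype(np.uint8)*roi
n,l,s,ce=cv2.connectedComponentsWithStats(d)
for i in range(1,n):
    if s[i,4]>25: 
        z=np.median(P[l==i][:,2]); print(s[i],ce[i],ray(c,*ce[i],z)[:2],"z",z, "r",np.linalg.norm(ray(c,*ce[i],z)[:2]-A[:2]))
print("button z",P[196:205:2,305,2], "weight",P[150,303])
# tab: high points near the disc
R=np.hypot(P[...,0]-A[0],P[...,1]-A[1]); t=(P[...,2]>86)&(P[...,2]<110)&(R<115)&(R>40)
q=P[t]; print("tab",len(q),q.mean(0),q.min(0),q.max(0))
v=q.mean(0)-A; f=pts["cross"]-A
print("tab ang",np.degrees(np.arctan2(v[1],v[0])),"cross",np.degrees(np.arctan2(f[1],f[0])))
```

```text
Traceback (most recent call last):
ValueError: max() iterable argument is empty
```

```bash
cat > m.py <<'E'
from h import *
c=dict(np.load("top0.npz")); img=c["pixels"]; g=cv2.cvtColor(img,cv2.COLOR_BGR2GRAY)
P=cloud(c)
cand={"disc":(184,153),"bar":(260,143),"ring":(271,219),"cross":(192,230)}
pts={}
roi=np.zeros_like(g); roi[120:250,165:330]=1
for k,(u,v) in cand.items():
    w=np.zeros_like(g); cv2.circle(w,(u,v),11,1,-1)
    th=0.8*np.percentile(g[v-11:v+12,u-11:u+12],97)
    m=(g>th).astype(np.uint8)*w
    cs,_=cv2.findContours(m,cv2.RETR_EXTERNAL,cv2.CHAIN_APPROX_NONE)
    q=max(cs,key=cv2.contourArea); (x,y),rad=cv2.minEnclosingCircle(q)
    pts[k]=ray(c,x,y,63); e=ray(c,x+rad,y,63)
    print(k,th,x,y,"diam",2*np.linalg.norm(e-pts[k]),pts[k][:2],"depthz",np.median(P[v-2:v+3,u-2:u+3,2]))
A=np.mean(list(pts.values()),0); print("axis",A,[np.linalg.norm(p-A) for p in pts.values()])
d=(g<45).astype(np.uint8)*roi
n,l,s,ce=cv2.connectedComponentsWithStats(d)
for i in range(1,n):
    if s[i,4]>25:
        z=np.median(P[l==i][:,2]); p=ray(c,*ce[i],z); print(s[i],ce[i],p[:2],"z",z,"r",np.linalg.norm(p[:2]-A[:2]))
print("button z",P[196:205:2,305,2],"weight",P[150,303])
R=np.hypot(P[...,0]-A[0],P[...,1]-A[1]); t=(P[...,2]>86)&(P[...,2]<110)&(R<115)&(R>40)
q=P[t]; print("tab",len(q),q.mean(0),q.min(0),q.max(0))
v=q.mean(0)-A; f=pts["cross"]-A
print("tab ang",np.degrees(np.arctan2(v[1],v[0])),"cross",np.degrees(np.arctan2(f[1],f[0])))
E
python3 m.py
```

```text
disc 125.60000000000001 183.3518524169922 153.01852416992188 diam 45.328572382802285 [667.62562641 150.09744292] depthz 64.91454582029326
bar 125.60000000000001 259.7567443847656 143.35134887695312 diam 44.39271108514914 [699.62248636 -45.08557603] depthz 63.0540629938547
ring 128.0 271.15625 218.6875 diam 44.68868661159125 [504.40567672 -77.58074756] depthz 64.89066714880141
cross 128.0 191.76470947265625 229.5294189453125 diam 44.86978751658125 [472.30180149 118.01694665] depthz 65.33594668448075
axis [585.98889774  36.3620165   63.        ] [np.float64(140.0010810346762), np.float64(139.8080927158565), np.float64(140.13841526654858), np.float64(139.97243826490194)]
[300 194  11  11  69] [304.71014493 198.31884058] [ 554.83482533 -158.64960021] z 81.84513748078098 r 197.4844471774922
button z [80.57929439 81.84513748 78.03189455 83.34556598 83.63250638] weight [ 675.07757513 -152.5663139    94.78447972]
tab 57 [505.71509813  31.11202313  98.83330766] [491.19641671  25.81559519  86.13461778] [520.28123898  36.03857456 103.03979191]
tab ang -176.25812299146602 cross 144.31247746545515
```

Emit:
apply_moves --steps '[29.2,-24,0,0,0,0,1,29.2,-24,0,0,0,0,1,29.2,-24,0,0,0,0,1,29.2,-24,0,0,0,0,1,29.2,-24,0,0,0,0,1,29.2,-24,0,0,0,0,1,29.2,-24,0,0,0,0,1,29.2,-24,0,0,0,0,1]'

```text
t: 0.77
tool_pos: [356.5, -270.7, 219.1]
ee_rot: [[0.933, 0.361, -0.0], [0.361, -0.933, 0.0], [-0.0, -0.001, -1.0]]
force: [1.4, -0.5, 0.5]
opening: 43.7
finger_force: 0.0
```

Emit:
apply_moves --steps '[29.2,-24,0,0,0,0,1,29.2,-24,0,0,0,0,1,29.2,-24,0,0,0,0,1,29.2,-24,0,0,0,0,1,29.2,-24,0,0,0,0,1,29.2,-24,0,0,0,0,1,29.2,-24,0,0,0,0,1,29.2,-24,0,0,0,0,1]'

```text
t: 1.43
tool_pos: [504.9, -7.3, 219.1]
ee_rot: [[0.932, 0.362, -0.001], [0.362, -0.932, -0.0], [-0.001, -0.0, -1.0]]
force: [0.3, -0.4, 0.4]
opening: 0.6
finger_force: 0.0
```

Emit:
apply_moves --steps '[0,0,0,0,0,7,1,0,0,0,0,0,7,1,0,0,0,0,0,7,1,0,0,0,0,0,7,1,0,0,0,0,0,7,1,0,0,0,0,0,0,1,0,0,0,0,0,0,1,0,0,0,0,0,0,1]'

```text
t: 2.1
tool_pos: [504.4, -9.2, 219.1]
ee_rot: [[0.972, -0.236, -0.001], [-0.236, -0.972, 0.0], [-0.001, 0.0, -1.0]]
force: [0.6, -0.1, 0.5]
opening: 0.3
finger_force: 0.0
```

Emit:
apply_moves --steps '[0,0,25,0,0,0,1,0,0,25,0,0,0,1,0,0,25,0,0,0,1,0,0,25,0,0,0,1,0,0,15,0,0,0,1,0,0,10,0,0,0,1,0,0,0,0,0,0,1,0,0,0,0,0,0,1]'

```text
t: 2.77
tool_pos: [504.7, -9.3, 94.5]
ee_rot: [[0.971, -0.238, -0.0], [-0.238, -0.971, 0.0], [-0.0, 0.0, -1.0]]
force: [0.7, -0.1, -0.4]
opening: 0.1
finger_force: 0.0
```

Run:
```python
from h import *
c=cap("scene"); cv2.imwrite("pics/s1.png",cv2.resize(c["pixels"][120:280,160:420],None,fx=3,fy=3))
```

```text
(no output)
```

View pics/s1.png

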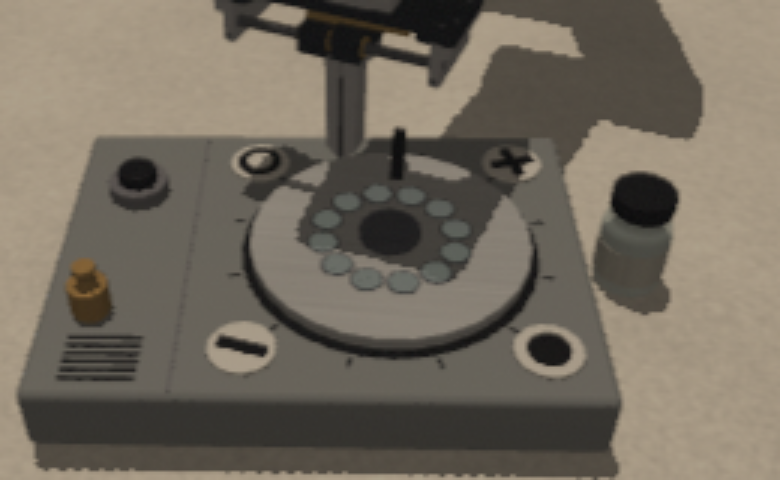

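The closed fingertips (345,150 in the crop) stand just above the disc on the right side of the tab (398,155), clear of it. Next I push towards +y.

Emit:
apply_moves --steps '[-1.2,-4.9,0,0,0,0,1,-1.2,-4.9,0,0,0,0,1,-1.2,-4.9,0,0,0,0,1,-1.2,-4.9,0,0,0,0,1,-1.2,-4.9,0,0,0,0,1,-1.2,-4.9,0,0,0,0,1,-1.2,-4.9,0,0,0,0,1,-1.2,-4.9,0,0,0,0,1]'

```text
t: 3.48
tool_pos: [504.9, 28.6, 94.7]
ee_rot: [[0.972, -0.236, 0.0], [-0.236, -0.972, -0.007], [0.002, 0.007, -1.0]]
force: [-1.1, -11.7, 0.3]
opening: 0.8
finger_force: 5.3
```

Emit:
apply_moves --steps '[-0.7,-2.9,0,0,0,0,1,-0.7,-2.9,0,0,0,0,1,-0.7,-2.9,0,0,0,0,1,-0.7,-2.9,0,0,0,0,1,-0.7,-2.9,0,0,0,0,1,0,0,0,0,0,0,1,0,0,0,0,0,0,1]'

```text
t: 4.07
tool_pos: [504.8, 46.3, 94.4]
ee_rot: [[0.971, -0.239, -0.0], [-0.239, -0.971, 0.0], [-0.0, -0.0, -1.0]]
force: [-0.1, -0.6, 0.1]
opening: 0.5
finger_force: 0.4
```

```bash
cat > chk.py <<'E'
from h import *
import sys
c=cap("scene"); cv2.imwrite(f"pics/{sys.argv[1]}.png",cv2.resize(c["pixels"][120:280,160:420],None,fx=3,fy=3))
o=r.get_obs(); print(o["t"],o["tool_pos"],o["force"])
E
python3 chk.py s2
```

```text
4.1167 [504.66189515  46.34055678  94.41158838] [-0.25277889  0.02200136  0.35970658]
```

View pics/s2.png

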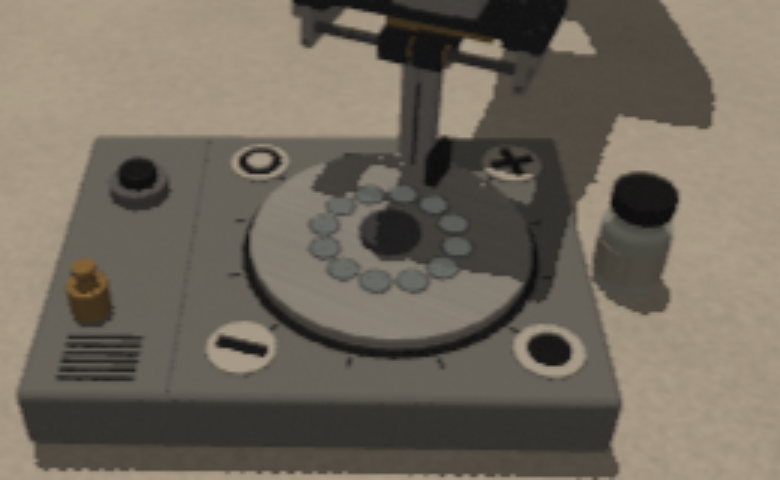

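The tab (438,160) has moved about halfway towards the cross (512,162), so I keep pushing slowly.

Emit:
apply_moves --steps '[-0.5,-2,0,0,0,0,1,-0.5,-2,0,0,0,0,1,-0.5,-2,0,0,0,0,1,-0.5,-2,0,0,0,0,1,-0.5,-2,0,0,0,0,1,0,0,0,0,0,0,1,0,0,0,0,0,0,1,0,0,0,0,0,0,1]'

```text
t: 4.78
tool_pos: [504.4, 56.9, 94.3]
ee_rot: [[0.971, -0.239, -0.001], [-0.239, -0.971, 0.001], [-0.001, -0.001, -1.0]]
force: [0.6, -0.1, -0.6]
opening: 0.5
finger_force: 0.0
```

```bash
python3 chk.py s3
```

```text
4.8333 [504.45058911  56.77868335  94.33225948] [ 0.11180934 -0.02167412  0.27260346]
```

View pics/s3.png

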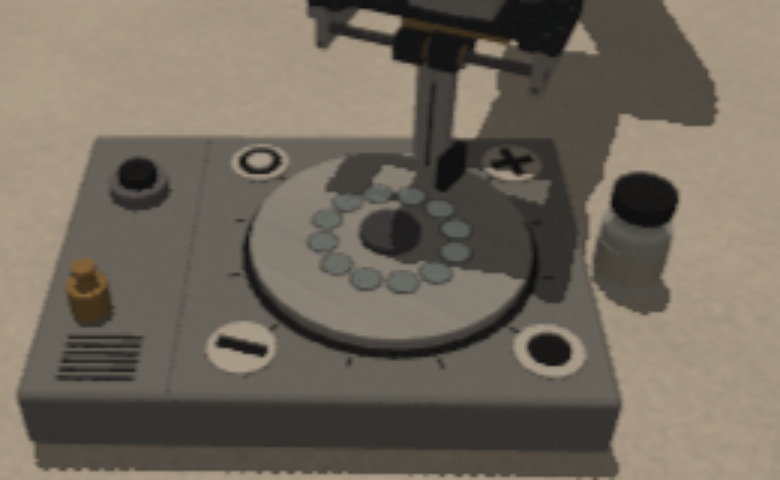

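```bash
cat > tab.py <<'E'
from h import *
A=np.array([586,36.4])
c=cap("scene"); P=cloud(c); g=cv2.cvtColor(c["pixels"],cv2.COLOR_BGR2GRAY)
R=np.hypot(P[...,0]-A[0],P[...,1]-A[1])
t=(P[...,2]>80)&(P[...,2]<104)&(R<100)&(R>60)&(g<40)
q=P[t]; m=q.mean(0)[:2]-A
print(len(q),q.mean(0),"joint deg",(np.degrees(np.arctan2(m[1],m[0]))%360)-189.3,"r",np.hypot(*m))
E
python3 tab.py
```

```text
97 [521.61613871  71.46715166  93.36113825] joint deg -37.87525115049871 r 73.31430092411318
```

The tab (453,165) is at about -38°, past halfway. I nudge it 6 mm further into the click, then back off and check.

Emit:
apply_moves --steps '[-0.5,-2,0,0,0,0,1,-0.5,-2,0,0,0,0,1,-0.5,-2,0,0,0,0,1,0,0,0,0,0,0,1,0,0,0,0,0,0,1]'

```text
t: 5.3
tool_pos: [504.6, 62.9, 94.4]
ee_rot: [[0.971, -0.239, -0.0], [-0.239, -0.971, 0.0], [-0.0, -0.0, -1.0]]
force: [0.0, 0.3, 0.4]
opening: 0.3
finger_force: 0.0
```

```bash
python3 tab.py
```

```text
107 [524.00290038  76.83083894  93.16531769] joint deg -42.41001137476675 r 74.0154922868386
```

Emit:
apply_moves --steps '[2.9,11.7,0,0,0,0,1,2.9,11.7,0,0,0,0,1,2.9,11.7,0,0,0,0,1,0,0,-30,0,0,0,1,0,0,-35,0,0,0,1,0,0,-35,0,0,0,1]'

```text
t: 5.85
tool_pos: [503.6, 24.7, 194.6]
ee_rot: [[0.971, -0.241, -0.003], [-0.241, -0.971, 0.0], [-0.003, 0.001, -1.0]]
force: [0.9, 0.2, 0.9]
opening: 0.1
finger_force: 0.0
```

Emit:
apply_moves --steps '[15.5,28,0,0,0,0,1,15.5,28,0,0,0,0,1,15.5,28,0,0,0,0,1,15.5,28,0,0,0,0,1,15.5,28,0,0,0,0,1,15.5,28,0,0,0,0,1,0,0,0,0,0,0,1,0,0,0,0,0,0,1]'

```text
t: 6.52
tool_pos: [554.5, -161.8, 194.2]
ee_rot: [[0.97, -0.243, -0.0], [-0.243, -0.97, 0.0], [-0.001, -0.0, -1.0]]
force: [0.1, -0.1, -0.1]
opening: 0.5
finger_force: 0.0
```

```bash
python3 - <<'E'
from h import *
A=np.array([586,36.4])
c=cap("top"); P=cloud(c); g=cv2.cvtColor(c["pixels"],cv2.COLOR_BGR2GRAY)
R=np.hypot(P[...,0]-A[0],P[...,1]-A[1])
t=(P[...,2]>86)&(P[...,2]<110)&(R<105)&(R>50)
q=P[t]; m=q.mean(0)[:2]-A
print(len(q),q.mean(0),"joint deg",(np.degrees(np.arctan2(m[1],m[0]))%360)-189.3,"r",np.hypot(*m))
cv2.imwrite("pics/t2.png",cv2.resize(c["pixels"][110:260,140:370],None,fx=3,fy=3))
o=r.get_obs(); print(o["t"],o["tool_pos"],o["force"])
E
python3 tab.py
```

```text
62 [516.61448343  76.47143001  98.76829372] joint deg -39.307235194723745 r 80.12533564779362
6.5667 [ 554.26964526 -160.3135368   194.0832674 ] [ 0.59231975 -0.26107655 -0.14220549]
84 [524.44514905  78.59401318  92.70678629] joint deg -43.729474105421815 r 74.62797346392179
```

View pics/t2.png

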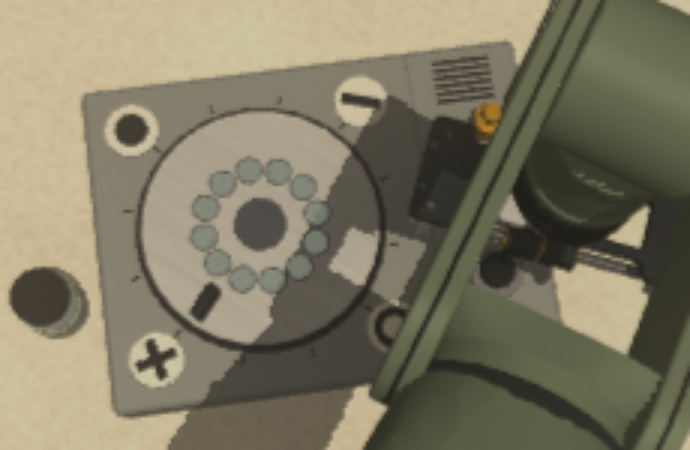

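```bash
cat > win.py <<'E'
from h import *
A=np.array([586,36.4])
def meas(c):
    g=cv2.cvtColor(c["pixels"],cv2.COLOR_BGR2GRAY); hsv=cv2.cvtColor(c["pixels"],cv2.COLOR_BGR2HSV)
    big=cv2.resize(c["pixels"],None,fx=4,fy=4,interpolation=cv2.INTER_CUBIC).astype(int)
    m=((big[...,0]-big[...,2])>4).astype(np.uint8)
    n,l,s,ce=cv2.connectedComponentsWithStats(m); out=[]
    for i in range(1,n):
        if s[i,4]<300: continue
        p=ray(c,(ce[i][0]+.5)/4-.5,(ce[i][1]+.5)/4-.5,72)[:2]-A
        if 30<np.hypot(*p)<60: out.append((np.degrees(np.arctan2(p[1],p[0]))%360,np.hypot(*p),s[i,4]))
    a=np.array([o[0] for o in out]); print("win",len(a),np.round([o[1] for o in out],1),"mod30",np.round(np.sort(a%30),1))
    k=(cv2.cvtColor(big.astype(np.uint8),cv2.COLOR_BGR2GRAY)<40).astype(np.uint8)
    n,l,s,ce=cv2.connectedComponentsWithStats(k)
    for i in range(1,n):
        p=ray(c,(ce[i][0]+.5)/4-.5,(ce[i][1]+.5)/4-.5,96)[:2]-A
        if s[i,4]>200 and 55<np.hypot(*p)<100:
            print("tab",s[i],np.hypot(*p),"joint",np.degrees(np.arctan2(p[1],p[0]))%360-189.3)
if __name__=="__main__":
    meas(dict(np.load("top0.npz"))); meas(cap("top"))
E
python3 win.py; python3 tab.py
```

```text
win 0 [] mod30 []
win 0 [] mod30 []
88 [524.92496947  78.40029784  92.42715385] joint deg -43.81566621325584 r 74.12276555391452
```

```bash
python3 - <<'E'
from h import *
c=dict(np.load("top0.npz"))["pixels"]; print(c[216,224:232].tolist(), c[184,207:211].tolist(), c[184,195:198].tolist())
E
sed -i 's/>4)/>-6)/; s/<40)/<60)/' win.py; python3 win.py
```

```text
[[60, 69, 73], [40, 45, 49], [38, 44, 47], [38, 43, 47], [40, 46, 50], [72, 84, 88], [119, 138, 145], [119, 136, 146]] [[82, 91, 93], [83, 92, 94], [87, 97, 100], [93, 105, 112]] [[114, 131, 140], [114, 131, 139], [115, 132, 140]]
win 0 [] mod30 []
tab [ 741  601  333  308 4380] 59.95530576408575 joint 11.79479599801141
tab [898 837  18  53 788] 80.93812145102125 joint -6.269174048652644
win 0 [] mod30 []
tab [ 747  632  330  280 4921] 70.99308345966823 joint 26.99135497947563
tab [817 819  35  47 830] 80.14291668412713 joint -39.75369828616448
```

```bash
sed 's/c=cap("scene")/c=dict(np.load("scene0.npz"))/' tab.py | python3 -
python3 - <<'E'
from h import *
A=np.array([586,36.4])
# windows by shade ratio in the lit part: B/R ratio
for c in (dict(np.load("top0.npz")),cap("top")):
    b=cv2.resize(c["pixels"],None,fx=4,fy=4,interpolation=cv2.INTER_CUBIC).astype(float)
    k=((b[...,0]/(b[...,2]+1))>0.855).astype(np.uint8)
    n,l,s,ce=cv2.connectedComponentsWithStats(k); o=[]
    for i in range(1,n):
        p=ray(c,(ce[i][0]+.5)/4-.5,(ce[i][1]+.5)/4-.5,72)[:2]-A
        if s[i,4]>300 and 30<np.hypot(*p)<60: o.append((np.degrees(np.arctan2(p[1],p[0]))%360,np.hypot(*p)))
    o=np.array(sorted(o)); print(len(o), np.round(o[:,0],1) if len(o) else "", np.round((o[:,0]-189.3)%30,1) if len(o) else "", np.round(o[:,1],1) if len(o) else "")
E
```

```text
49 [515.54026742  33.19832116  95.3224256 ] joint deg -6.698278734393853 r 70.53243695547538
12 [ 18.2  48.   77.8 107.6 137.8 167.9 198.2 228.4 258.8 288.9 318.7 348.5] [8.9 8.7 8.5 8.3 8.5 8.6 8.9 9.1 9.5 9.6 9.4 9.2] [48.5 48.4 48.4 48.1 47.8 47.5 47.5 47.6 47.9 48.1 48.1 48.4]
12 [ 14.   44.   73.5 103.6 133.6 163.6 194.2 224.4 254.4 284.4 314.6 344.4] [4.7 4.7 4.2 4.3 4.3 4.3 4.9 5.1 5.1 5.1 5.3 5.1] [48.5 48.4 48.4 48.1 47.9 47.6 47.7 47.5 47.6 48.1 48.2 48.3]
```

The tab rests at about -40.3°. The ring of windows and the tab itself agree, so the point 140 mm out is about 12 mm from the cross, inside the 20 mm limit and held by the click. Next is the button.

Emit:
apply_moves --steps '[0,-1.5,25,0,0,0,1,0,0,30,0,0,0,1,0,0,25,0,0,0,1,0,0,10,0,0,0,1,0,0,3,0,0,0,1,0,0,3,0,0,0,1,0,0,0,0,0,0,1,0,0,0,0,0,0,1]'

```text
t: 7.48
tool_pos: [556.6, -157.9, 100.2]
ee_rot: [[0.971, -0.238, 0.003], [-0.238, -0.971, -0.001], [0.003, 0.001, -1.0]]
force: [0.0, -0.1, 0.4]
opening: 0.7
finger_force: 0.0
```

Emit:
apply_moves --steps '[0,0,1.5,0,0,0,1,0,0,1.5,0,0,0,1,0,0,1,0,0,0,1,0,0,0,0,0,0,1,0,0,0,0,0,0,1]'

```text
t: 7.9
tool_pos: [556.1, -157.9, 95.2]
ee_rot: [[0.971, -0.239, 0.002], [-0.239, -0.971, -0.001], [0.002, 0.0, -1.0]]
force: [1.6, 0.5, 3.2]
opening: 0.2
finger_force: 1.0
```

Emit:
apply_moves --steps '[0,0,1.5,0,0,0,1,0,0,1.5,0,0,0,1,0,0,0,0,0,0,1,0,0,0,0,0,0,1]'

```text
t: 8.23
tool_pos: [556.1, -157.9, 92.0]
ee_rot: [[0.971, -0.239, 0.002], [-0.239, -0.971, -0.001], [0.002, 0.0, -1.0]]
force: [0.5, -0.2, 3.6]
opening: 0.4
finger_force: 1.9
```

Emit:
apply_moves --steps '[0,0,1.5,0,0,0,1,0,0,1,0,0,0,1,0,0,0,0,0,0,1,0,0,0,0,0,0,1]'

```text
t: 8.57
tool_pos: [556.1, -157.9, 90.2]
ee_rot: [[0.971, -0.239, 0.002], [-0.239, -0.971, -0.001], [0.002, 0.0, -1.0]]
force: [1.1, -0.4, 7.8]
opening: 0.3
finger_force: 4.1
```

Emit:
apply_moves --steps '[0,0,1.5,0,0,0,1,0,0,0,0,0,0,1,0,0,0,0,0,0,1]'

```text
t: 8.82
tool_pos: [556.2, -157.9, 90.1]
ee_rot: [[0.971, -0.239, 0.002], [-0.239, -0.971, -0.001], [0.002, 0.0, -1.0]]
force: [-2.5, 1.4, 14.6]
opening: 0.5
finger_force: 7.4
```

The stiff stop at TCP 90.1 mm and 14.6 N means the button bottomed out after about 6 mm of travel. Now I lift off and check.

Emit:
apply_moves --steps '[0,0,-5,0,0,0,1,0,0,-10,0,0,0,1,0,0,-30,0,0,0,1,0,0,-35,0,0,0,1,0,0,-35,0,0,0,1,0,0,0,0,0,0,1,0,0,0,0,0,0,1,0,0,0,0,0,0,1]'

```text
t: 9.48
tool_pos: [553.9, -156.9, 201.0]
ee_rot: [[0.971, -0.239, -0.003], [-0.239, -0.971, 0.001], [-0.004, -0.001, -1.0]]
force: [-1.0, -0.1, -0.3]
opening: 0.6
finger_force: 0.0
```

```bash
python3 win.py | tail -1; python3 chk.py s4
```

```text
tab [817 819  35  47 831] 80.13063779859772 joint -39.75727126634138
9.5833 [ 553.37079445 -156.66620437  199.72330876] [ 0.12985356 -0.41705915 -0.16828478]
```

View pics/s4.png

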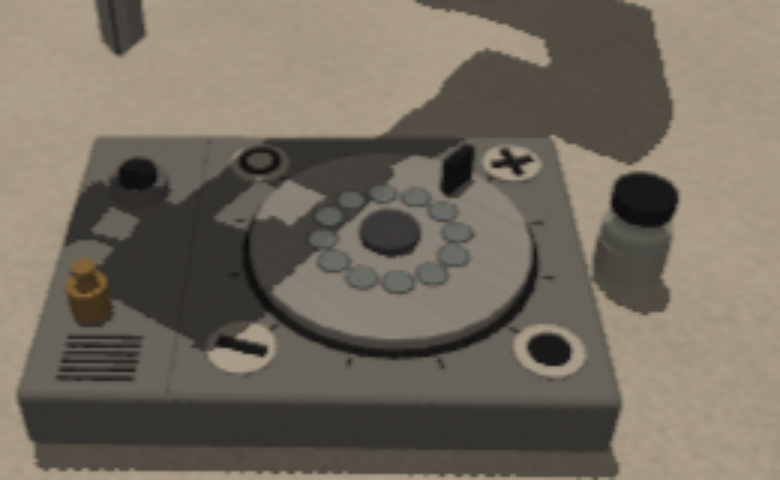

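The tab (458,170) still points at the cross (512,162). The button (138,172) is up again, the weight and jar haven't moved, and the arm is clear of everything.

```bash
python3 -c "
from bench import r
print(r.job_done())"
```

```text
the job is handed in; nothing more can be done
None
```

The job is handed in, with no verdict returned: I pushed the selector to the cross (about 12 mm off centre, limit 20 mm), then pressed the read button to its stop and let it come back up; the jar and weight had not moved in the last picture, and the beaker was outside that crop but the arm never went near it.

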